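# Oil the strip tensioner's pivot and hold its roller arm wound to the stop

## Task

Get the strip tensioner ready for a new terminal strip: take the oil brush from the wooden tool block, dip its tip into the small steel oil cup, dab the head of the tensioner's pivot pin with it, and stand the brush back in its hole. Then swing the spring-loaded roller arm forward, towards the press at the robot's left, all the way to its stop, and finish with the gripper still holding it there so that I can thread the strip. Do not tip the oil cup over or shift the other things on the bench.

Things in the scene. Friction and masses are not known exactly. Their poses are not given: they have to be found in the camera images.
- tensioner: Strip tensioner, bolted down: aluminium base plate 170 x 110 x 10 mm, a hanger bracket, a round stop plate (diameter 124, top 62 mm high) with dark pivot body and coil spring in its middle, two fixed white rollers (diameter 34, tops 91 mm high) 104 mm along +x, 34 mm to either side; two rubber stop pins (107 mm high) 50 mm from the axis. Origin on the pivot axis at the table surface; z up.
- oil_point (a point): Centre of the flat top of the pivot pin's round steel head (diameter 18 mm, with a small oil hole), 112 mm above the table, on the pivot axis; dab here. The arm's hub around it (diameter 36) is 105 mm high. Nothing nearby is higher except the guide roller.
- guide_roller: White plastic guide roller standing on the end of the roller arm, free to spin about its upright pin: bottom flange diameter 40 mm and 4 mm thick, body diameter 30 mm above it, 38 mm high in all. Origin at the centre of its underside (100 mm above the table), so its top is 140 mm above the table. It spins, so its own yaw means nothing.
- tension_arm (a joint): Roller arm angle, rad: 0 at rest (arm points along 215 degrees of the tensioner's frame, from +x towards +y), 1.2 at its stop (146 degrees); grows clockwise seen from above, the roller going mainly to +y. A flat bar 20 mm wide, 93 to 100 mm above the table, swinging level; guide roller 120 mm from the pivot axis. A spring pulls it back to 0: 2 N at the roller at rest, 5.5 N at the stop.
- oil_cup: Small open round steel cup, loose, 250 g: outer diameter 64 mm, inner 58 mm, 36 mm high, inner floor 5 mm above its underside. Origin at the centre of its underside.
- cup_rim (a point): Centre of the oil cup's mouth, level with its rim (36 mm above the table).
- tool_block: Wooden tool block, fixed, 50 x 120 x 44 mm (x, y, z); the brush stands in the large hole, 35 mm from the centre along the block's +y, two short steel punches (up to 84 mm high) stand in small holes on the -y side. Origin at the centre of its underside.
- brush_hole (a point): Centre of the floor of the brush's hole in the tool block: hole diameter 22 mm with a 2 mm chamfer, floor 6 mm and mouth 44 mm above the table.
- brush: Oil brush, 30 g, 150 mm long, at the start standing upright tip down in its hole, free to be lifted straight out: dark bristle tip diameter 10 mm (0 to 22 mm from the tip, rigid here), steel ferrule diameter 12.4 (22 to 50 mm), round wooden handle diameter 14 (50 to 150 mm). Origin at the centre of the flat tip; z runs along the brush to the handle's end.
- spare_roller: Bystander: a spare white guide roller like the tensioner's (flange 40 mm, 38 mm high) standing on the table. Origin at the centre of its underside.
- oil_bottle: Bystander: closed clear bottle with black cap, diameter 44, height 105 mm. Origin at the centre of its underside.
- terminal_tray: Bystander: white tray of crimp terminals, 170 x 230 x 45 mm. Origin at the centre of its underside.
- screwdriver: Bystander: screwdriver 150 mm long lying on the table. Its x runs along the handle to the tip.
- wrench: Bystander: steel wrench 140 mm long lying on the table. Its x runs along it.
- pin_gauge: Bystander: dark pin 12 mm thick on a 45 mm square foot, 58 mm high. Origin at the centre of its underside.
- die_block: Bystander: small stepped steel die block 50 x 40 x 42 mm. Origin at the centre of its underside.
Not all that is in view belongs to the job. What is shaped like the oil_cup but blue, pink or turquoise is not meant.

How it is judged:
By the outcome, as a careful person would: the job done as asked, in the order asked, and still so for the second after the job is handed in, while the arm keeps its last pose, push and grip.
It also fails if it takes over 70 s, if anything falls off the work surface, if the arm or the gripper's body presses on something with over 40 N, if the wrist force passes 120 N, or if a joint passes its speed limit or range.

## Robot

A 7-joint arm with a two-finger parallel gripper is mounted at the origin on the work surface. World frame = base frame: x ahead of the robot, y to its left, z up, the work surface at z = 0. Lengths are in m, angles in rad, forces in N, time in s.
With the tool pointing down it reaches from about 0.4 to 0.85 m from the base axis. Payload 6.9 kg.
Tool frame: the origin (TCP) lies at the very end of the fingers, on their centre line; the grasp point (between the pads) lies 19 mm behind it; z points along the fingers, x is the direction in which the jaws open and shut, and the axes are right-handed (so a half turn about z gives the same grasp; the last joint's range is limited). The gripper opens to 85 mm and grips with 20 to 120 N. Pads are 22 mm wide; open, the fingers measure 114 mm over their backs; the gripper's body (76 mm by 85 mm) begins 54 mm behind the grasp point. The pads swing forward as they close: fully open they stand 13 mm farther back than shut.
Start: joints at [1.45, 0.507, -0.238, 1.5, 0.126, 1.149, -0.155], TCP at [0.141, -0.609, 0.231] pointing down, gripper open.
Joint ranges: [-3.08, 3.08], [-0.24, 2.05], [-1.43, 1.35], [0, 2.5], [-1.52, 4.66], [0.17, 1.96], [-2.89, 2.89]. Speed limits (rad/s): [2.39, 2.39, 3.14, 3.14, 3.14, 3.14, 3.14].

## Interface

Orientations are given as [roll, pitch, yaw] about the fixed x, y, z axes, in that order (R = Rz(yaw) Ry(pitch) Rx(roll)).
In Python, from workcell import env, optics gives the robot as it stands.
- The arm moves only by the shell command python3 -m inch 'ROWS' [OPENING] [FORCE]. ROWS is JSON, a list of rows, each an object with "delta_pos": the shift along the tool's x, y, z scaled (see below), a list of three; "twist": the turn, a rotation vector about the tool's x, y, z scaled (see below), a list of three. A call has 1 to 10 rows; each row is the pose to reach, as a shift and turn from the pose measured when the call began, along the tool's axes at that moment; what a row does not reach only later rows make up. The controller multiplies each number of a shift by 25 cm and each number of a turn by 90 degrees. A row lasts 1/8 s, in which the tool goes at most 62.5 mm and 10.7 degrees, less where a joint would pass 70% of its speed; a pose out of reach is approached as far as the arm can. A call with a number of a shift or a turn outside -1 to 1 is refused whole. A call with a gripper value outside its range is refused whole. OPENING is the gripper command: -1 is fully open, 1 is shut, values between are in proportion, set as the call begins (- or left out, the last holds). The fingers move at their own pace and stop on an object; FORCE is the grip in N (left out, the last holds). Time passes only in rows, so rows that repeat a pose let the fingers close. It gives the time, the measured TCP pose, the force and the opening at its end, in the units of the state.
- env.observe(): the state, without advancing time (a new reading comes with each control period).
- optics.camera(name): name is "scene" or "top"; returns a dict with "img" (420x560x3 uint8, blue, green, red), "fx", "fy", "cx", "cy" (pixels), "D" ([k1, k2, p1, p2, k3] as OpenCV has them; the pictures are not rectified), "R" (3x3) and "t" (3): a world point X has camera coordinates R X + t. Camera axes: x right, y down, z forward; pixel columns grow to the right and rows downward; lengths in m; the calibration is good to about 2 mm. A picture is of the moment at which its call begins. There is no depth.
- env.close_job(): hands the job in, once; it reports no verdict.
The state is a dict: "time": time; "qpos": joint angles; "qd": joint speeds; "joint_torque": joint torques, N m; "tcp_pos": TCP position; "tool_rot": TCP orientation; "ft_force": force on the tool from outside, world axes, zero at the start; "moment": the same for the moment, N m; "finger_gap": opening from 0.0 (shut) to 1.0 (fully open).
Only numpy, scipy, OpenCV 4.12 (cv2) and the standard library are available. Lean on these libraries where they do the work, as an engineer would, in place of code of your own. Each camera call takes 0.05 s, during which the arm holds its last target.

## Working session

There is one attempt and no reset: what is moved stays moved. The work goes in short steps, Python scripts to look and compute and a shell command to move; the robot and the scene stay as the last step left them, time stands still between calls to the robot, and variables do not carry over. Pictures are saved under pics/ and viewed, and the job is handed in when it is done.

```bash
ls; mkdir -p pics; python3 - <<'E'
from workcell import env, optics
import cv2
print(env.observe())
for n in("scene","top"):
    c=optics.camera(n); cv2.imwrite(f"pics/{n}0.png",c["img"]); print({k:v for k,v in c.items() if k!="img"})
E
```

```text
pics
{'time': 0.0, 'qpos': array([ 1.449508  ,  0.50832965, -0.2375418 ,  1.50113291,  0.12572343,
        1.14890613, -0.15482902]), 'qd': array([ 2.44058579e-05,  1.32064909e-03,  1.65684956e-03,  3.52976527e-04,
        1.20403705e-03,  8.41520529e-04, -7.67643546e-05]), 'joint_torque': array([ 5.40700530e-04, -6.20595074e+01, -2.18597889e+00, -2.49644941e+01,
        1.28532102e-02,  1.21332475e-02,  4.86082138e-05]), 'tcp_pos': array([ 0.14034266, -0.60852188,  0.23043533]), 'tool_rot': array([ 3.14154421e+00,  1.78201918e-03, -1.34399526e+00]), 'ft_force': array([ 0.08164786,  0.85609621, -0.29798156]), 'moment': array([ 0.04587479,  0.01072893, -0.03156258]), 'finger_gap': 0.9999264254128089}
{'fx': 404.3394079006978, 'fy': 404.3394079006978, 'cx': 276.0115607209384, 'cy': 205.43301007085907, 'D': array([0.03724116, 0.        , 0.        , 0.        , 0.        ]), 'R': array([[-0.48011765,  0.87720078, -0.00241303],
       [ 0.59551525,  0.32392066, -0.7351442 ],
       [-0.64408743, -0.3543927 , -0.67790647]]), 't': array([ 0.25389527, -0.25761069,  1.66417362])}
{'fx': 465.16364804239635, 'fy': 465.16364804239635, 'cx': 283.1694406816263, 'cy': 207.55200248881505, 'D': array([-0.0543837,  0.       ,  0.       ,  0.       ,  0.       ]), 'R': array([[ 0.02817564, -0.9994355 ,  0.01829784],
       [-0.98861903, -0.03056755, -0.14730256],
       [ 0.14777873, -0.01393925, -0.98892221]]), 't': array([-0.03204583,  0.54826886,  1.22527006])}
```

View pics/scene0.png

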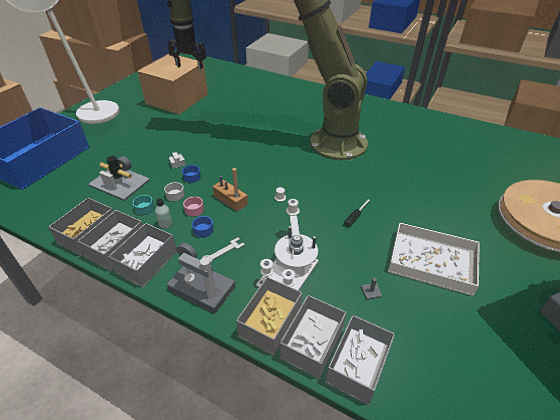

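View pics/top0.png

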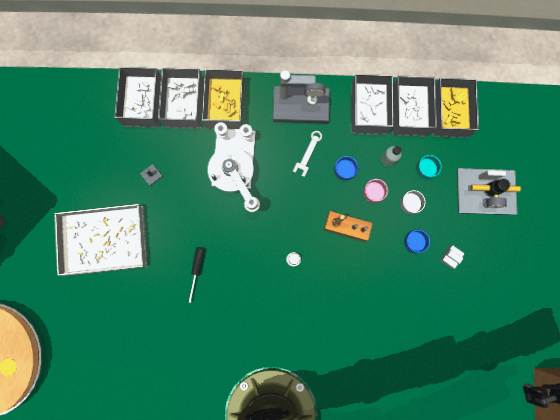

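The steel cup is at about top (413,202) and scene (174,191). The tool block is at top (349,225), the tensioner pivot near (230,166), and the roller near (252,204). I'll zoom in next.

```bash
cat > h.py <<'E'
import numpy as np, cv2
from workcell import env, optics
def cam(n): return optics.camera(n)
def K(c): return np.array([[c["fx"],0,c["cx"]],[0,c["fy"],c["cy"]],[0,0,1]])
def ray(c,p):
    u=cv2.undistortPoints(np.array([[p]],float),K(c),c["D"])[0,0]
    d=c["R"].T@np.array([u[0],u[1],1]); o=-c["R"].T@c["t"]; return o,d/np.linalg.norm(d)
def onz(c,p,z):
    o,d=ray(c,p); return o+d*(z-o[2])/d[2]
def tri(c1,p1,c2,p2):
    A=np.zeros((3,3));b=np.zeros(3)
    for c,p in((c1,p1),(c2,p2)):
        o,d=ray(c,p);P=np.eye(3)-np.outer(d,d);A+=P;b+=P@o
    X=np.linalg.solve(A,b); return X
def proj(c,X):
    r,_=cv2.Rodrigues(c["R"]); return cv2.projectPoints(np.array(X,float).reshape(-1,3),r,c["t"],K(c),c["D"])[0][:,0]
def crop(c,x0,y0,w,h,s,f):
    cv2.imwrite(f,cv2.resize(c["img"][y0:y0+h,x0:x0+w],None,fx=s,fy=s,interpolation=cv2.INTER_CUBIC))
E
python3 - <<'E'
from h import *
t=cam("top"); s=cam("scene")
crop(t,195,110,80,110,5,"pics/t_ten.png"); crop(t,315,140,130,110,6,"pics/t_blk.png")
crop(s,240,180,90,110,5,"pics/s_ten.png"); crop(s,120,145,140,100,5,"pics/s_blk.png")
E
```

```text
(no output)
```

View pics/t_ten.png

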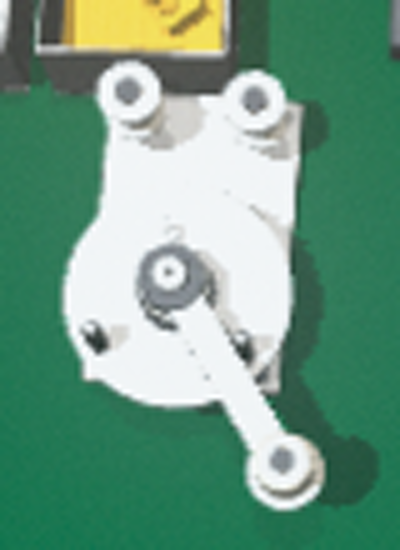

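View pics/t_blk.png

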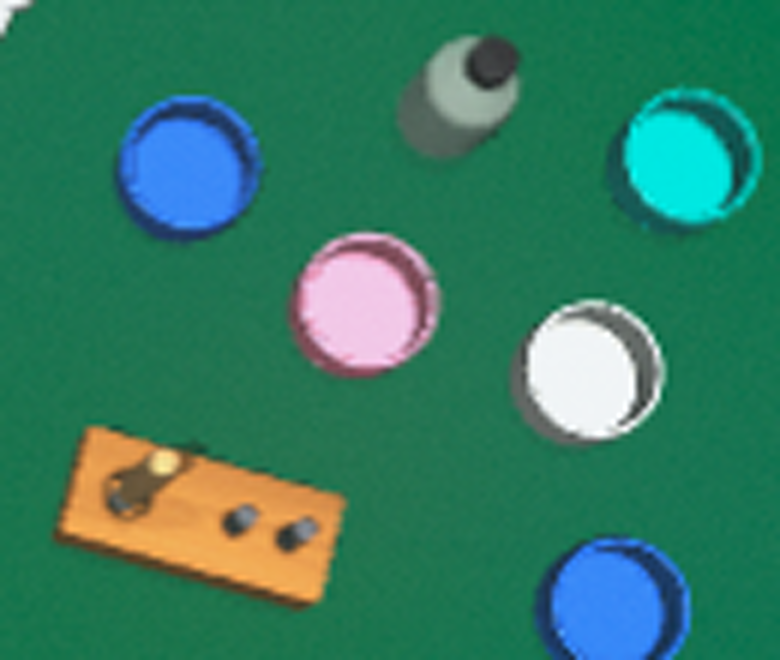

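View pics/s_ten.png

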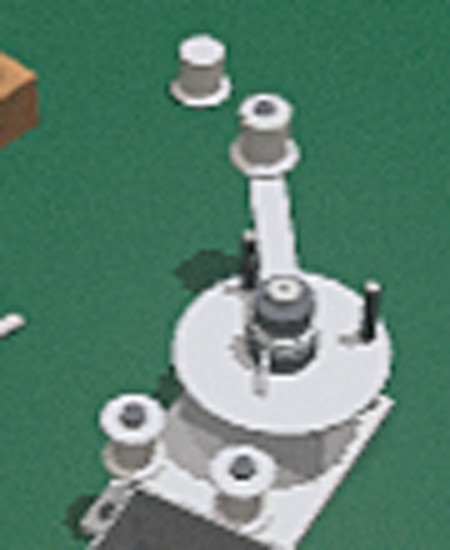

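View pics/s_blk.png

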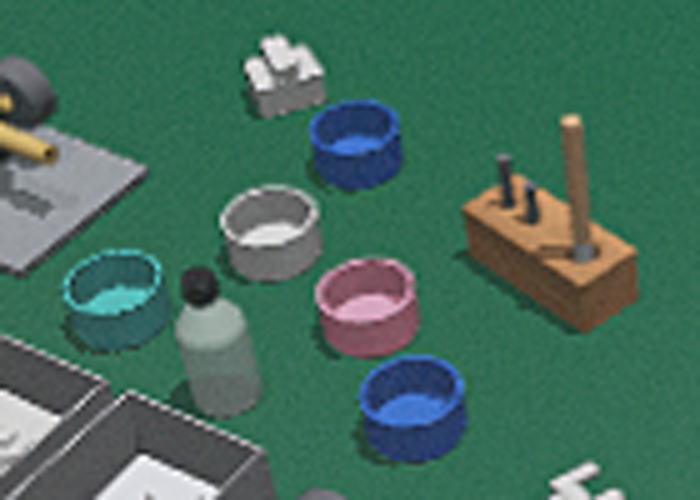

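```bash
python3 - <<'E'
from h import *
np.set_printoptions(precision=4,suppress=True)
t=cam("top"); s=cam("scene")
T=lambda x,y,x0,y0,k:(x0+(x+.5)/k-.5,y0+(y+.5)/k-.5)
def rep(n,pt,ps,z):
    print(n,"tri",tri(t,pt,s,ps),"top",onz(t,pt,z),"scn",onz(s,ps,z))
rep("brushtop",T(163,463,315,140,6),T(571.5,122,120,145,5),.156)
rep("oil",T(170,272,195,110,5),T(285,288,240,180,5),.112)
rep("cup",T(592,370,315,140,6),T(270.5,218,120,145,5),.036)
rep("roller",T(283,461,195,110,5),T(264,108,240,180,5),.14)
rep("fixA",T(127,92,195,110,5),T(242,467,240,180,5),.091)
rep("fixB",T(254,98,195,110,5),T(133,415,240,180,5),.091)
# block top corners in top view
for p in((88,427),(345,495),(320,605),(57,532)): print("blk",onz(t,T(*p,315,140,6),.044))
print("blk scene")
for p in((463,208),(512,172),(637,250),(588,290)): print(onz(s,T(*p,120,145,5),.044))
print("blk punch", onz(t,T(243,515,315,140,6),.07),onz(t,T(300,530,315,140,6),.084),onz(s,T(503,157,120,145,5),.084),onz(s,T(531,186,120,145,5),.07))
print("hole",onz(s,T(584,253,120,145,5),.044),onz(t,T(122,497,315,140,6),.044))
for p in ((437,58),(492,60)): print("bottle",onz(t,T(*p,315,140,6),.105))
E
```

```text
brushtop tri [ 0.5138 -0.1603  0.1527] top [ 0.5133 -0.1597  0.156 ] scn [ 0.5173 -0.1579  0.156 ]
oil tri [0.6483 0.1306 0.1122] top [0.6485 0.1303 0.112 ] scn [0.648  0.1308 0.112 ]
cup tri [ 0.5789 -0.3756  0.034 ] top [ 0.5784 -0.3749  0.036 ] scn [ 0.5806 -0.3739  0.036 ]
roller tri [0.5467 0.0659 0.1384] top [0.5463 0.0661 0.14  ] scn [0.5484 0.0662 0.14  ]
fixA tri [0.753  0.1598 0.0886] top [0.7519 0.1603 0.091 ] scn [0.755  0.1598 0.091 ]
fixB tri [0.7512 0.0921 0.0897] top [0.7507 0.0921 0.091 ] scn [0.7521 0.0925 0.091 ]
blk [ 0.5436 -0.1413  0.044 ]
blk [ 0.5161 -0.2585  0.044 ]
blk [ 0.4659 -0.2472  0.044 ]
blk [ 0.4954 -0.128   0.044 ]
blk scene
[ 0.5158 -0.2575  0.044 ]
[ 0.467  -0.2501  0.044 ]
[ 0.4959 -0.1291  0.044 ]
[ 0.5454 -0.1364  0.044 ]
blk punch [ 0.5026 -0.2076  0.07  ] [ 0.4951 -0.2303  0.084 ] [ 0.4958 -0.2333  0.084 ] [ 0.4989 -0.21    0.07  ]
hole [ 0.5156 -0.1588  0.044 ] [ 0.5121 -0.1571  0.044 ]
bottle [ 0.7043 -0.287   0.105 ]
bottle [ 0.7042 -0.3116  0.105 ]
```

```bash
cat >> h.py <<'E'
from scipy.spatial.transform import Rotation as Ro
def go(xyz,yaw=None,o=None):
    "prints scaled delta_pos & twist from current pose to targets (tool down)"
    o=o or env.observe(); R=Ro.from_euler("xyz",o["tool_rot"])
    d=R.inv().apply(np.array(xyz)-o["tcp_pos"])/.25
    tw=(R.inv()*Ro.from_euler("xyz",[np.pi,0,o["tool_rot"][2] if yaw is None else yaw])).as_rotvec()/(np.pi/2)
    print("t",round(o["time"],2),"pos",o["tcp_pos"].round(4),"rot",o["tool_rot"].round(3),"->",np.round(d,3),np.round(tw,3))
E
python3 -c "
from h import *
go([.514,-.1595,.215],-.30)"
```

```text
t 0.3 pos [ 0.1405 -0.6088  0.231 ] rot [-3.142e+00  1.000e-03 -1.344e+00] -> [-1.415 -1.86   0.065] [-0.     0.    -0.665]
```

```bash
python3 -m inch '[{"delta_pos":[-0.1,-0.13,0],"twist":[0,0,-0.05]},{"delta_pos":[-0.22,-0.29,0],"twist":[0,0,-0.11]},{"delta_pos":[-0.34,-0.45,0],"twist":[0,0,-0.17]},{"delta_pos":[-0.46,-0.61,0],"twist":[0,0,-0.23]},{"delta_pos":[-0.58,-0.77,0],"twist":[0,0,-0.29]},{"delta_pos":[-0.7,-0.93,0],"twist":[0,0,-0.34]},{"delta_pos":[-0.7,-0.93,0],"twist":[0,0,-0.34]}]' -1 30
python3 -c "
from h import *
go([.514,-.1595,.215],-.30)"
```

```text
time: 1.18
tcp_pos: [0.3307, -0.3827, 0.2316]
tool_rot: [-3.14, -0.0, -0.802]
ft_force: [-0.3, -0.5, 0.0]
finger_gap: 1.003
t 1.18 pos [ 0.3307 -0.3827  0.2316] rot [-3.14  -0.    -0.802] -> [-0.132 -1.147  0.069] [-0.001 -0.    -0.32 ]
```

```bash
python3 -m inch '[{"delta_pos":[-0.02,-0.16,0.01],"twist":[0,0,-0.05]},{"delta_pos":[-0.04,-0.32,0.02],"twist":[0,0,-0.1]},{"delta_pos":[-0.06,-0.48,0.03],"twist":[0,0,-0.15]},{"delta_pos":[-0.08,-0.64,0.04],"twist":[0,0,-0.2]},{"delta_pos":[-0.1,-0.8,0.05],"twist":[0,0,-0.26]},{"delta_pos":[-0.12,-0.98,0.06],"twist":[0,0,-0.32]},{"delta_pos":[-0.12,-0.98,0.06],"twist":[0,0,-0.32]},{"delta_pos":[-0.12,-0.98,0.06],"twist":[0,0,-0.32]}]'
python3 -c "
from h import *
go([.514,-.1595,.215],-.30)"
```

```text
time: 2.17
tcp_pos: [0.4854, -0.192, 0.2168]
tool_rot: [-3.141, -0.0, -0.301]
ft_force: [0.1, -0.8, -0.4]
finger_gap: 0.996
t 2.17 pos [ 0.4854 -0.192   0.2168] rot [-3.141 -0.    -0.301] -> [ 0.071 -0.158  0.007] [-0.    -0.    -0.001]
```

```bash
python3 -m inch '[{"delta_pos":[0.036,-0.08,0],"twist":[0,0,0]},{"delta_pos":[0.071,-0.158,0],"twist":[0,0,0]},{"delta_pos":[0.071,-0.158,0],"twist":[0,0,0]},{"delta_pos":[0.071,-0.158,0],"twist":[0,0,0]}]'
python3 -c "
from h import *
go([.514,-.1595,.106],-.30)
t=cam('top'); s=cam('scene')
crop(t,300,170,110,90,6,'pics/t1.png'); crop(s,190,110,90,110,5,'pics/s1.png')"
```

```text
time: 2.68
tcp_pos: [0.5131, -0.1613, 0.2167]
tool_rot: [3.141, 0.0, -0.304]
ft_force: [-0.3, -0.7, -0.3]
finger_gap: 1.0
t 2.67 pos [ 0.5131 -0.1613  0.2167] rot [ 3.141  0.    -0.304] -> [ 0.001 -0.008  0.443] [ 0.     0.    -0.002]
```

View pics/s1.png

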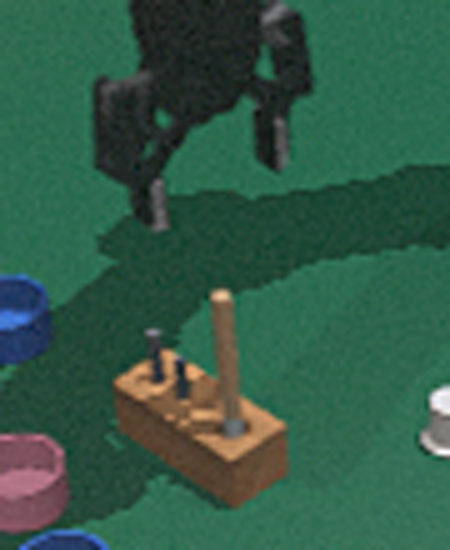

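View pics/t1.png

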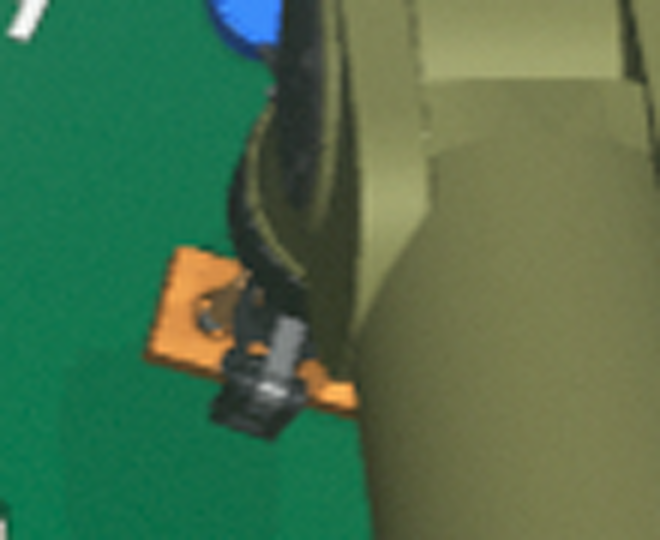

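The scene view shows the fingers straddling the brush top, which is at crop (222,295). I'm descending.

```bash
python3 -m inch '[{"delta_pos":[0.001,-0.007,0.1],"twist":[0,0,0]},{"delta_pos":[0.001,-0.007,0.2],"twist":[0,0,0]},{"delta_pos":[0.001,-0.007,0.3],"twist":[0,0,0]},{"delta_pos":[0.001,-0.007,0.4],"twist":[0,0,0]},{"delta_pos":[0.001,-0.007,0.44],"twist":[0,0,0]},{"delta_pos":[0.001,-0.007,0.443],"twist":[0,0,0]},{"delta_pos":[0.001,-0.007,0.443],"twist":[0,0,0]}]'
python3 -c "
from h import *
go([.514,-.1595,.106],-.30)
s=cam('scene')
crop(s,190,110,90,110,5,'pics/s2.png')"
```

```text
time: 3.65
tcp_pos: [0.5144, -0.1598, 0.1069]
tool_rot: [3.141, -0.001, -0.304]
ft_force: [-0.7, -0.4, 0.1]
finger_gap: 1.003
t 3.65 pos [ 0.5144 -0.1598  0.1069] rot [ 3.141e+00 -1.000e-03 -3.040e-01] -> [-0.002 -0.001  0.003] [ 0.    -0.001 -0.003]
```

View pics/s2.png

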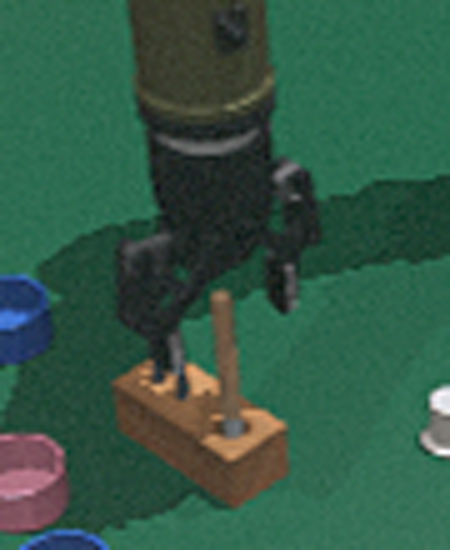

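The brush lies at the midpoint between the fingertips, at crop (230,335). I'm closing the gripper.

```bash
python3 -m inch '[{"delta_pos":[0,0,0],"twist":[0,0,0]},{"delta_pos":[0,0,0],"twist":[0,0,0]},{"delta_pos":[0,0,0],"twist":[0,0,0]},{"delta_pos":[0,0,0],"twist":[0,0,0]},{"delta_pos":[0,0,0],"twist":[0,0,0]},{"delta_pos":[0,0,0],"twist":[0,0,0]},{"delta_pos":[0,0,0],"twist":[0,0,0]},{"delta_pos":[0,0,0],"twist":[0,0,0]}]' 1 30
python3 -c "
from h import *
go([.514,-.1595,.106],-.30)
s=cam('scene')
crop(s,190,110,90,110,5,'pics/s3.png')"
```

```text
time: 4.7
tcp_pos: [0.5146, -0.1597, 0.107]
tool_rot: [3.141, -0.002, -0.304]
ft_force: [0.6, 0.2, 2.2]
finger_gap: 0.152
t 4.7 pos [ 0.5146 -0.1597  0.107 ] rot [ 3.141e+00 -2.000e-03 -3.040e-01] -> [-0.003 -0.     0.004] [ 0.    -0.001 -0.003]
```

View pics/s3.png

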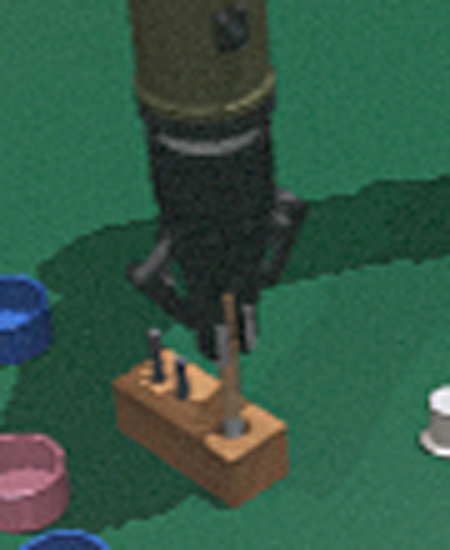

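Gripped: the gap is about 13 mm. I'm lifting straight out.

```bash
python3 -m inch '[{"delta_pos":[0,0,-0.05],"twist":[0,0,0]},{"delta_pos":[0,0,-0.13],"twist":[0,0,0]},{"delta_pos":[0,0,-0.22],"twist":[0,0,0]},{"delta_pos":[0,0,-0.31],"twist":[0,0,0]},{"delta_pos":[0,0,-0.4],"twist":[0,0,0]},{"delta_pos":[0,0,-0.4],"twist":[0,0,0]},{"delta_pos":[0,0,-0.4],"twist":[0,0,0]}]'
python3 -c "
from h import *
o=env.observe();print(o['finger_gap'])
go([.579,-.375,.206],-.575)
s=cam('scene')
crop(s,190,90,90,110,5,'pics/s4.png')
p=o['tcp_pos']; b=p-[0,0,.101]
print((proj(s,[b,b+[0,0,.022],b+[0,0,.05],b+[0,0,.15]])-[190,90])*5)"
```

```text
time: 5.62
tcp_pos: [0.514, -0.1597, 0.2067]
tool_rot: [3.141, -0.001, -0.304]
ft_force: [-0.3, 0.1, 0.0]
finger_gap: 0.152
0.15178461215431047
t 5.62 pos [ 0.514  -0.1597  0.2067] rot [ 3.141e+00 -1.000e-03 -3.040e-01] -> [0.506 0.744 0.004] [ 0.    -0.001  0.173]
[[225.5807824  452.95020146]
 [223.14260451 426.41292493]
 [219.95292614 391.73709072]
 [207.69648185 258.92009447]]
```

View pics/s4.png

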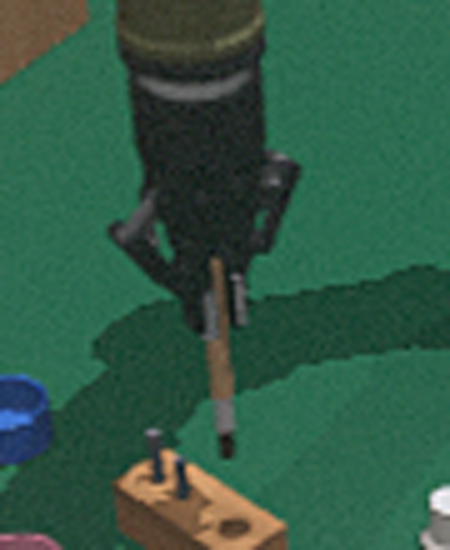

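The brush is out of the hole and held nearly upright, with its tip at crop (227,455), within about 2 mm of where I predicted. Next is the cup.

```bash
python3 -m inch '[{"delta_pos":[0.07,0.1,0],"twist":[0,0,0.03]},{"delta_pos":[0.16,0.24,0],"twist":[0,0,0.06]},{"delta_pos":[0.26,0.39,0],"twist":[0,0,0.09]},{"delta_pos":[0.36,0.54,0],"twist":[0,0,0.12]},{"delta_pos":[0.45,0.67,0],"twist":[0,0,0.15]},{"delta_pos":[0.506,0.744,0],"twist":[0,0,0.173]},{"delta_pos":[0.506,0.744,0],"twist":[0,0,0.173]},{"delta_pos":[0.506,0.744,0],"twist":[0,0,0.173]}]'
python3 -c "
from h import *
o=env.observe()
go([.579,-.375,.116],-.575)
s=cam('scene')
crop(s,120,80,100,125,5,'pics/s5.png')
p=o['tcp_pos']; b=p-[0,0,.101]
print((proj(s,[b,b+[0,0,.15],[.579,-.375,.036]])-[120,80])*5)"
```

```text
time: 6.68
tcp_pos: [0.5787, -0.3735, 0.2057]
tool_rot: [-3.141, 0.001, -0.574]
ft_force: [-0.1, 0.2, -0.8]
finger_gap: 0.159
t 6.67 pos [ 0.5787 -0.3735  0.2057] rot [-3.141e+00  1.000e-03 -5.740e-01] -> [0.005 0.005 0.359] [-0.     0.001  0.001]
[[252.83236656 460.90962586]
 [208.63042556 268.23896699]
 [268.77402792 539.21782034]]
```

View pics/s5.png

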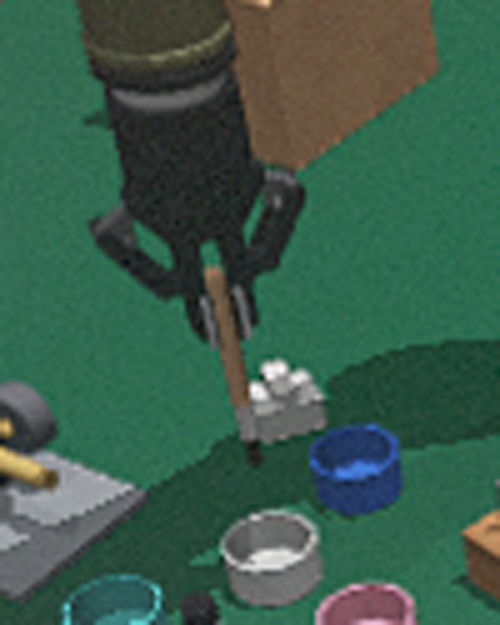

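The tip is at crop (254,460), matching the prediction of (253,461), and the cup is directly below. I'm dipping to about 10 mm above the cup's inner floor.

```bash
python3 -m inch '[{"delta_pos":[0.005,0.005,0.08],"twist":[0,0,0]},{"delta_pos":[0.005,0.005,0.18],"twist":[0,0,0]},{"delta_pos":[0.005,0.005,0.27],"twist":[0,0,0]},{"delta_pos":[0.005,0.005,0.33],"twist":[0,0,0]},{"delta_pos":[0.005,0.005,0.36],"twist":[0,0,0]},{"delta_pos":[0.005,0.005,0.365],"twist":[0,0,0]},{"delta_pos":[0.005,0.005,0.365],"twist":[0,0,0]},{"delta_pos":[0.005,0.005,0.365],"twist":[0,0,0]}]'
python3 -c "
from h import *
o=env.observe()
go([.579,-.375,.216],-.575)
s=cam('scene')
crop(s,120,80,100,125,5,'pics/s6.png')"
```

```text
time: 7.72
tcp_pos: [0.5796, -0.3751, 0.1156]
tool_rot: [-3.141, -0.0, -0.574]
ft_force: [-0.3, -0.5, 0.4]
finger_gap: 0.152
t 7.72 pos [ 0.5796 -0.3751  0.1156] rot [-3.141 -0.    -0.574] -> [-0.002  0.001 -0.401] [-0.    -0.     0.001]
```

View pics/s6.png

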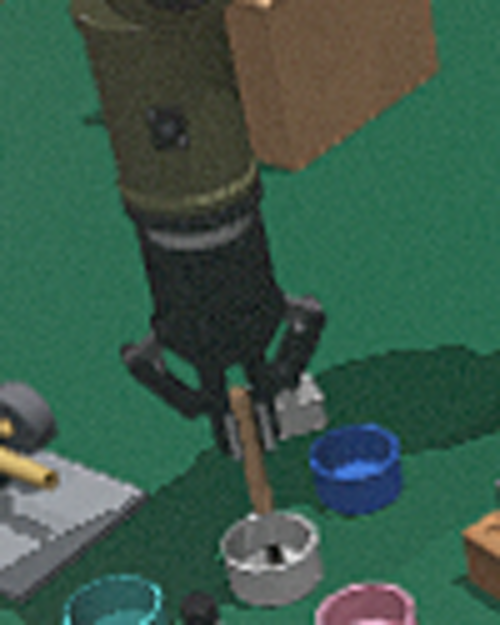

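The tip is inside the cup at crop (275,553). I'm lifting out.

```bash
python3 -m inch '[{"delta_pos":[0,0,-0.08],"twist":[0,0,0]},{"delta_pos":[0,0,-0.2],"twist":[0,0,0]},{"delta_pos":[0,0,-0.34],"twist":[0,0,0]},{"delta_pos":[0,0,-0.48],"twist":[0,0,0]},{"delta_pos":[0,0,-0.58],"twist":[0,0,0]},{"delta_pos":[0,0,-0.6],"twist":[0,0,0]},{"delta_pos":[0,0,-0.6],"twist":[0,0,0]}]'
python3 -c "
from h import *
go([.648,.1305,.258],-.05)"
```

```text
time: 8.65
tcp_pos: [0.5792, -0.3751, 0.265]
tool_rot: [-3.141, -0.0, -0.574]
ft_force: [-1.0, -0.5, -0.8]
finger_gap: 0.157
t 8.65 pos [ 0.5792 -0.3751  0.265 ] rot [-3.141 -0.    -0.574] -> [-0.866 -1.848  0.029] [-0.    -0.    -0.333]
```

```bash
python3 -m inch '[{"delta_pos":[-0.04,-0.09,0],"twist":[0,0,-0.02]},{"delta_pos":[-0.12,-0.25,0],"twist":[0,0,-0.05]},{"delta_pos":[-0.21,-0.44,0],"twist":[0,0,-0.08]},{"delta_pos":[-0.29,-0.62,0],"twist":[0,0,-0.11]},{"delta_pos":[-0.37,-0.8,0],"twist":[0,0,-0.14]},{"delta_pos":[-0.45,-0.96,0],"twist":[0,0,-0.17]},{"delta_pos":[-0.45,-0.96,0],"twist":[0,0,-0.17]}]'
python3 -c "
from h import *
go([.648,.1305,.258],-.05)"
```

```text
time: 9.52
tcp_pos: [0.6147, -0.1052, 0.2646]
tool_rot: [-3.138, 0.002, -0.296]
ft_force: [0.2, -0.8, 0.5]
finger_gap: 0.156
t 9.53 pos [ 0.6147 -0.1052  0.2646] rot [-3.138e+00  2.000e-03 -2.960e-01] -> [-0.147 -0.941  0.03 ] [-0.002  0.001 -0.157]
```

```bash
python3 -m inch '[{"delta_pos":[-0.02,-0.12,0],"twist":[0,0,-0.02]},{"delta_pos":[-0.05,-0.32,0.01],"twist":[0,0,-0.05]},{"delta_pos":[-0.08,-0.52,0.02],"twist":[0,0,-0.08]},{"delta_pos":[-0.11,-0.7,0.02],"twist":[0,0,-0.11]},{"delta_pos":[-0.13,-0.85,0.03],"twist":[0,0,-0.14]},{"delta_pos":[-0.147,-0.941,0.03],"twist":[0,0,-0.157]},{"delta_pos":[-0.147,-0.941,0.03],"twist":[0,0,-0.157]},{"delta_pos":[-0.147,-0.941,0.03],"twist":[0,0,-0.157]}]'
python3 -c "
from h import *
o=env.observe()
go([.648,.1305,.220],-.05)
s=cam('scene');t=cam('top')
crop(s,240,150,100,120,5,'pics/s7.png');crop(t,195,110,80,110,5,'pics/t7.png')
p=o['tcp_pos']; b=p-[0,0,.101]
print((proj(s,[b,b+[0,0,.15],[.648,.1305,.112]])-[240,150])*5)"
```

```text
time: 10.52
tcp_pos: [0.6483, 0.1286, 0.2577]
tool_rot: [-3.139, 0.001, -0.052]
ft_force: [0.7, -0.4, -0.7]
finger_gap: 0.153
t 10.53 pos [0.6483 0.1286 0.2577] rot [-3.139e+00  1.000e-03 -5.200e-02] -> [-0.001 -0.007  0.151] [-0.001  0.001 -0.001]
[[281.82185295 378.62833349]
 [291.50887537 164.49456361]
 [282.52760431 435.80317971]]
```

View pics/s7.png

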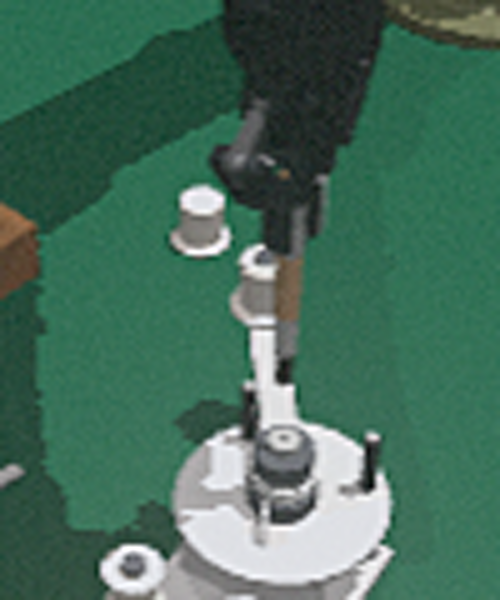

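View pics/t7.png

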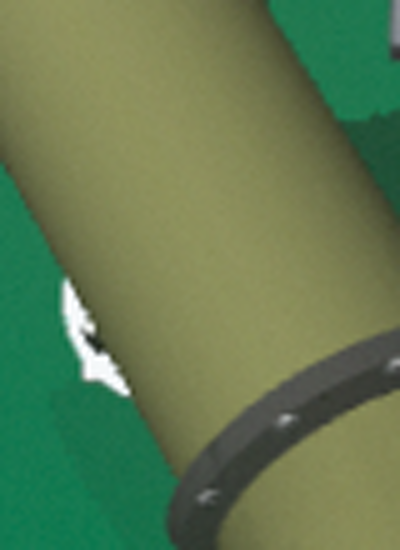

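The tip is at crop (285,380) and the pin head at (285,438), so I only need a shift of about 1 mm in +y. I'm lowering most of the way.

```bash
python3 -m inch '[{"delta_pos":[-0.001,-0.005,0.05],"twist":[0,0,0]},{"delta_pos":[-0.001,-0.005,0.1],"twist":[0,0,0]},{"delta_pos":[-0.001,-0.005,0.14],"twist":[0,0,0]},{"delta_pos":[-0.001,-0.005,0.16],"twist":[0,0,0]},{"delta_pos":[-0.001,-0.005,0.165],"twist":[0,0,0]},{"delta_pos":[-0.001,-0.005,0.165],"twist":[0,0,0]}]'
python3 -c "
from h import *
o=env.observe();print(o['ft_force'])
go([.648,.1297,.213],-.05)
s=cam('scene')
crop(s,240,150,100,120,5,'pics/s8.png')"
```

```text
time: 11.38
tcp_pos: [0.6483, 0.1298, 0.2169]
tool_rot: [-3.139, 0.0, -0.052]
ft_force: [0.1, 0.1, 0.6]
finger_gap: 0.158
[0.08529533 0.14930506 0.55266091]
t 11.38 pos [0.6483 0.1298 0.2169] rot [-3.139  0.    -0.052] -> [-0.001  0.001  0.015] [-0.002  0.    -0.002]
```

View pics/s8.png

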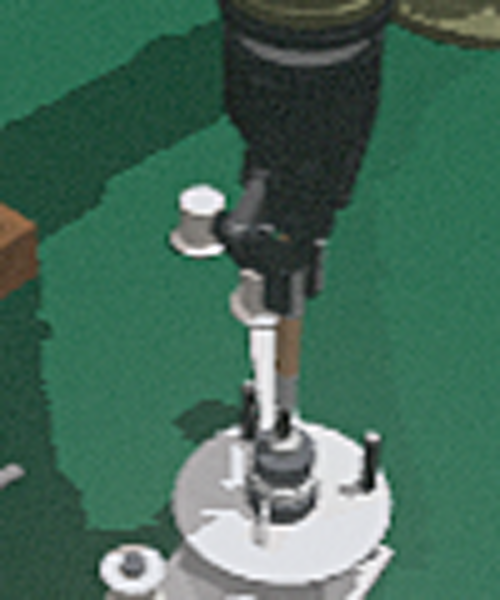

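The tip is centred just above the head at crop (284,434). I'm dabbing slowly.

```bash
python3 -m inch '[{"delta_pos":[0,0,0.006],"twist":[0,0,0]},{"delta_pos":[0,0,0.012],"twist":[0,0,0]},{"delta_pos":[0,0,0.017],"twist":[0,0,0]},{"delta_pos":[0,0,0.02],"twist":[0,0,0]},{"delta_pos":[0,0,0.02],"twist":[0,0,0]}]'
python3 -c "
from h import *
o=env.observe();print(o['ft_force'])
go([.648,.1297,.213],-.05)
s=cam('scene')
crop(s,265,210,60,60,8,'pics/s9.png')"
```

```text
time: 12.05
tcp_pos: [0.6486, 0.1301, 0.2131]
tool_rot: [-3.139, -0.001, -0.052]
ft_force: [-0.5, -0.9, 5.1]
finger_gap: 0.154
[-0.53282279 -0.90383023  5.10432116]
t 12.05 pos [0.6486 0.1301 0.2131] rot [-3.139e+00 -1.000e-03 -5.200e-02] -> [-0.003  0.002  0.   ] [-0.002 -0.001 -0.002]
```

View pics/s9.png

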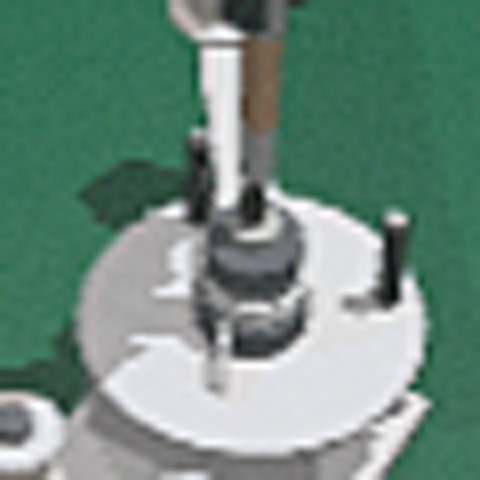

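Contact at 5 N, with the tip seated on the head at crop (253,222). I'm lifting and returning to the block.

```bash
python3 -m inch '[{"delta_pos":[0,0,-0.04],"twist":[0,0,0]},{"delta_pos":[0,0,-0.1],"twist":[0,0,0]},{"delta_pos":[0,0,-0.17],"twist":[0,0,0]},{"delta_pos":[0,0,-0.2],"twist":[0,0,0]},{"delta_pos":[0,0,-0.2],"twist":[0,0,0]}]'
python3 -c "
from h import *
go([.514,-.1597,.207],-.304)"
```

```text
time: 12.72
tcp_pos: [0.6488, 0.1301, 0.2639]
tool_rot: [-3.138, -0.002, -0.053]
ft_force: [0.1, -0.6, -0.5]
finger_gap: 0.156
t 12.72 pos [0.6488 0.1301 0.2639] rot [-3.138e+00 -2.000e-03 -5.300e-02] -> [-0.478  1.187  0.222] [-0.002 -0.001  0.16 ]
```

```bash
python3 -m inch '[{"delta_pos":[-0.04,0.1,0],"twist":[0,0,0.02]},{"delta_pos":[-0.12,0.28,0],"twist":[0,0,0.04]},{"delta_pos":[-0.2,0.48,0],"twist":[0,0,0.07]},{"delta_pos":[-0.28,0.68,0.02],"twist":[0,0,0.1]},{"delta_pos":[-0.35,0.86,0.06],"twist":[0,0,0.13]},{"delta_pos":[-0.4,0.98,0.1],"twist":[0,0,0.16]},{"delta_pos":[-0.4,0.98,0.1],"twist":[0,0,0.16]}]'
python3 -c "
from h import *
go([.514,-.1597,.207],-.304)"
```

```text
time: 13.6
tcp_pos: [0.5342, -0.1127, 0.2365]
tool_rot: [-3.14, 0.001, -0.309]
ft_force: [0.3, 0.5, -0.3]
finger_gap: 0.152
t 13.6 pos [ 0.5342 -0.1127  0.2365] rot [-3.14e+00  1.00e-03 -3.09e-01] -> [-0.02   0.204  0.118] [-0.001  0.001 -0.003]
```

```bash
python3 -m inch '[{"delta_pos":[-0.01,0.08,0.05],"twist":[0,0,0]},{"delta_pos":[-0.02,0.16,0.1],"twist":[0,0,0]},{"delta_pos":[-0.02,0.204,0.118],"twist":[0,0,-0.003]},{"delta_pos":[-0.02,0.204,0.118],"twist":[0,0,-0.003]},{"delta_pos":[-0.02,0.204,0.118],"twist":[0,0,-0.003]}]'
python3 -c "
from h import *
go([.514,-.1597,.16],-.304)
s=cam('scene')
crop(s,190,90,90,110,5,'pics/s10.png')"
```

```text
time: 14.22
tcp_pos: [0.5146, -0.1588, 0.2074]
tool_rot: [-3.139, 0.0, -0.304]
ft_force: [-0.3, -0.8, -0.6]
finger_gap: 0.155
t 14.22 pos [ 0.5146 -0.1588  0.2074] rot [-3.139  0.    -0.304] -> [-0.001  0.005  0.189] [-0.002  0.     0.   ]
```

View pics/s10.png

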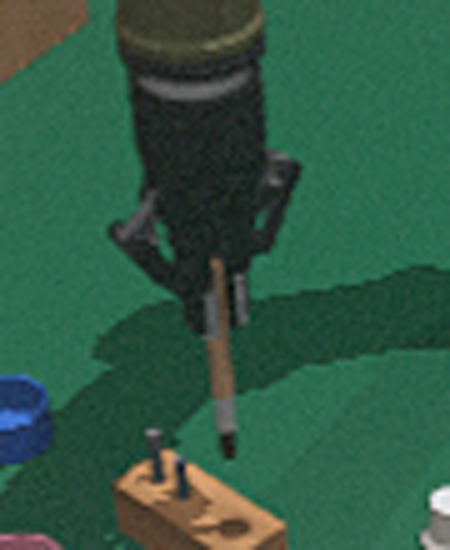

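The tip is at crop (229,456), the same as just after lift-out, so the brush hasn't slipped. I'm inserting in two stages.

```bash
python3 -m inch '[{"delta_pos":[-0.001,0.004,0.06],"twist":[0,0,0]},{"delta_pos":[-0.001,0.004,0.13],"twist":[0,0,0]},{"delta_pos":[-0.001,0.004,0.19],"twist":[0,0,0]},{"delta_pos":[-0.001,0.004,0.23],"twist":[0,0,0]},{"delta_pos":[-0.001,0.004,0.26],"twist":[0,0,0]},{"delta_pos":[-0.001,0.004,0.28],"twist":[0,0,0]},{"delta_pos":[-0.001,0.004,0.28],"twist":[0,0,0]}]'
python3 -c "
from h import *
go([.514,-.1597,.108],-.304)
s=cam('scene')
crop(s,190,90,90,110,5,'pics/s11.png')"
```

```text
time: 15.15
tcp_pos: [0.514, -0.1594, 0.1373]
tool_rot: [-3.139, 0.001, -0.303]
ft_force: [-0.4, 0.3, -0.4]
finger_gap: 0.155
t 15.15 pos [ 0.514  -0.1594  0.1373] rot [-3.139e+00  1.000e-03 -3.030e-01] -> [0.    0.001 0.117] [-0.001  0.     0.   ]
```

View pics/s11.png

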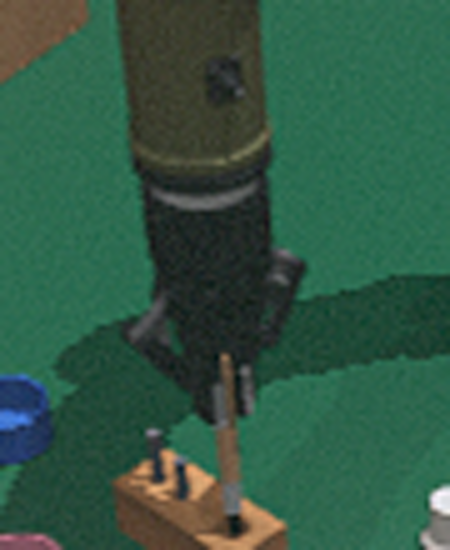

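The brush is entering the hole at crop (235,527). I'm lowering it to the floor.

```bash
python3 -m inch '[{"delta_pos":[0,0.001,0.04],"twist":[0,0,0]},{"delta_pos":[0,0.001,0.08],"twist":[0,0,0]},{"delta_pos":[0,0.001,0.105],"twist":[0,0,0]},{"delta_pos":[0,0.001,0.12],"twist":[0,0,0]},{"delta_pos":[0,0.001,0.12],"twist":[0,0,0]}]'
python3 -c "
from h import *
go([.514,-.1597,.107],-.304)"
```

```text
time: 15.82
tcp_pos: [0.5142, -0.1595, 0.1074]
tool_rot: [-3.139, 0.0, -0.303]
ft_force: [0.9, 0.9, 0.3]
finger_gap: 0.154
t 15.82 pos [ 0.5142 -0.1595  0.1074] rot [-3.139  0.    -0.303] -> [-0.001  0.001  0.002] [-0.002  0.     0.   ]
```

```bash
python3 -m inch '[{"delta_pos":[0,0,0],"twist":[0,0,0]},{"delta_pos":[0,0,0],"twist":[0,0,0]},{"delta_pos":[0,0,0],"twist":[0,0,0]},{"delta_pos":[0,0,0],"twist":[0,0,0]},{"delta_pos":[0,0,0],"twist":[0,0,0]},{"delta_pos":[0,0,0],"twist":[0,0,0]},{"delta_pos":[0,0,0],"twist":[0,0,0]},{"delta_pos":[0,0,0],"twist":[0,0,0]}]' -1
python3 -c "
from h import *
go([.514,-.1597,.107],-.304)
s=cam('scene')
crop(s,190,90,90,110,5,'pics/s12.png')"
```

```text
time: 16.82
tcp_pos: [0.5142, -0.1595, 0.1074]
tool_rot: [-3.139, 0.0, -0.303]
ft_force: [0.3, -0.0, -0.2]
finger_gap: 1.0
t 16.82 pos [ 0.5142 -0.1595  0.1074] rot [-3.139  0.    -0.303] -> [-0.001  0.001  0.002] [-0.002  0.     0.   ]
```

View pics/s12.png

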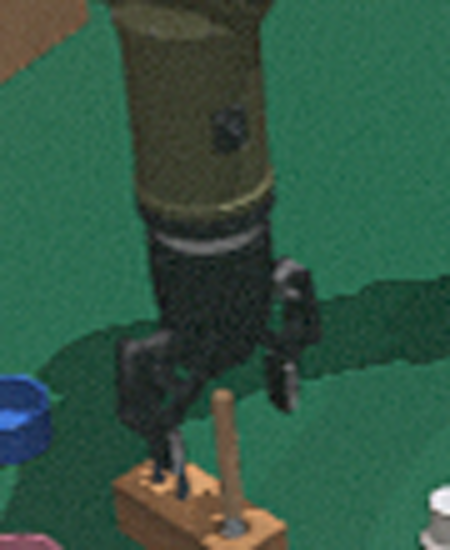

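The brush stands free, with its top at crop (222,393) as at the start. I'm raising the arm.

```bash
python3 -m inch '[{"delta_pos":[0,0,-0.06],"twist":[0,0,0]},{"delta_pos":[0,0,-0.16],"twist":[0,0,0]},{"delta_pos":[0,0,-0.28],"twist":[0,0,0]},{"delta_pos":[0,0,-0.4],"twist":[0,0,0]},{"delta_pos":[0,0,-0.44],"twist":[0,0,0]},{"delta_pos":[0,0,-0.44],"twist":[0,0,0]}]'
python3 -c "
from h import *
print(env.observe()['qpos'].round(2))
go([.547,.066,.21],-1.57)
go([.547,.066,.21],1.57)"
```

```text
time: 17.62
tcp_pos: [0.5143, -0.1598, 0.218]
tool_rot: [-3.139, -0.001, -0.303]
ft_force: [0.0, -0.2, -0.2]
finger_gap: 0.999
[ 0.67  0.43 -0.61  1.75  0.27  1.05 -0.33]
t 17.62 pos [ 0.5143 -0.1598  0.218 ] rot [-3.139e+00 -1.000e-03 -3.030e-01] -> [-0.145 -0.901  0.034] [-0.002  0.     0.806]
t 17.62 pos [ 0.5143 -0.1598  0.218 ] rot [-3.139e+00 -1.000e-03 -3.030e-01] -> [-0.145 -0.901  0.034] [-0.    -0.002 -1.193]
```

```bash
python3 -m inch '[{"delta_pos":[-0.02,-0.1,0],"twist":[0,0,0.08]},{"delta_pos":[-0.04,-0.22,0.01],"twist":[0,0,0.18]},{"delta_pos":[-0.06,-0.35,0.02],"twist":[0,0,0.28]},{"delta_pos":[-0.08,-0.48,0.03],"twist":[0,0,0.38]},{"delta_pos":[-0.1,-0.62,0.03],"twist":[0,0,0.49]},{"delta_pos":[-0.12,-0.76,0.03],"twist":[0,0,0.6]},{"delta_pos":[-0.14,-0.86,0.03],"twist":[0,0,0.71]},{"delta_pos":[-0.145,-0.901,0.034],"twist":[0,0,0.8]},{"delta_pos":[-0.145,-0.901,0.034],"twist":[0,0,0.806]},{"delta_pos":[-0.145,-0.901,0.034],"twist":[0,0,0.806]}]'
python3 -c "
from h import *
print(env.observe()['qpos'].round(2))
go([.547,.066,.110],-1.57)
s=cam('scene')
crop(s,230,120,100,120,5,'pics/s13.png')"
```

```text
time: 18.88
tcp_pos: [0.5467, 0.0651, 0.2092]
tool_rot: [-3.141, 0.001, -1.567]
ft_force: [1.4, 0.1, 0.8]
finger_gap: 0.999
[ 0.05  0.42 -0.31  1.73  0.15  1.01 -1.88]
t 18.88 pos [0.5467 0.0651 0.2092] rot [-3.141e+00  1.000e-03 -1.567e+00] -> [-0.003 -0.001  0.397] [-0.     0.001  0.002]
```

View pics/s13.png

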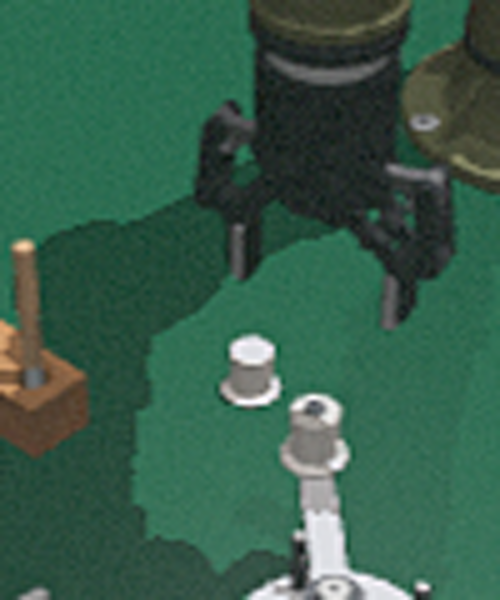

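The open fingers, at crop (240,275) and (392,325), straddle the guide roller below at (316,405). I'm descending.

```bash
python3 -m inch '[{"delta_pos":[-0.003,-0.001,0.08],"twist":[0,0,0]},{"delta_pos":[-0.003,-0.001,0.18],"twist":[0,0,0]},{"delta_pos":[-0.003,-0.001,0.28],"twist":[0,0,0]},{"delta_pos":[-0.003,-0.001,0.36],"twist":[0,0,0]},{"delta_pos":[-0.003,-0.001,0.395],"twist":[0,0,0]},{"delta_pos":[-0.003,-0.001,0.395],"twist":[0,0,0]},{"delta_pos":[-0.003,-0.001,0.395],"twist":[0,0,0]}]'
python3 -c "
from h import *
go([.547,.066,.110],-1.57)
s=cam('scene')
crop(s,230,120,100,120,5,'pics/s14.png')"
```

```text
time: 19.8
tcp_pos: [0.5476, 0.0657, 0.1115]
tool_rot: [-3.14, 0.001, -1.568]
ft_force: [-0.1, 0.2, -0.4]
finger_gap: 1.004
t 19.8 pos [0.5476 0.0657 0.1115] rot [-3.140e+00  1.000e-03 -1.568e+00] -> [-0.001  0.002  0.006] [-0.001  0.001  0.001]
```

View pics/s14.png

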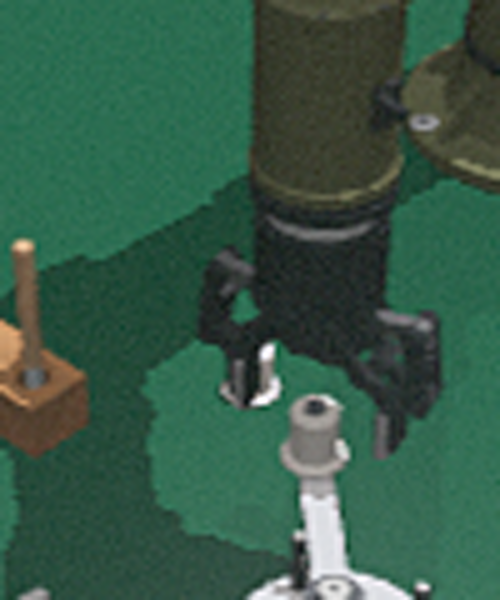

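The roller body is centred between the fingers, whose midpoint is about crop (315,430). I'm closing at 40 N.

```bash
python3 -m inch '[{"delta_pos":[0,0,0],"twist":[0,0,0]},{"delta_pos":[0,0,0],"twist":[0,0,0]},{"delta_pos":[0,0,0],"twist":[0,0,0]},{"delta_pos":[0,0,0],"twist":[0,0,0]},{"delta_pos":[0,0,0],"twist":[0,0,0]},{"delta_pos":[0,0,0],"twist":[0,0,0]},{"delta_pos":[0,0,0],"twist":[0,0,0]}]' 1 40
python3 -c "
from h import *
go([.547,.066,.110],-1.57)
s=cam('scene')
crop(s,230,120,100,120,5,'pics/s15.png')
C=np.array([.648,.1305]);o=env.observe();p=o['tcp_pos'][:2];r=p-C
print('rad',np.hypot(*r),'ang',np.degrees(np.arctan2(r[1],r[0])))
a0=np.arctan2(r[1],r[0]);R=Ro.from_euler('xyz',o['tool_rot'])
for q in np.arange(.15,1.36,.15):
    a=a0-q; X=np.append(C+np.hypot(*r)*np.array([np.cos(a),np.sin(a)]),o['tcp_pos'][2]); print(q,X.round(4),(R.inv().apply(X-o['tcp_pos'])/.25).round(3))
"
```

```text
time: 20.72
tcp_pos: [0.5478, 0.0655, 0.1118]
tool_rot: [-3.139, 0.001, -1.568]
ft_force: [-1.1, -2.0, 5.6]
finger_gap: 0.341
t 20.73 pos [0.5478 0.0655 0.1118] rot [-3.139e+00  1.000e-03 -1.568e+00] -> [-0.002  0.003  0.007] [-0.002  0.001  0.001]
rad 0.11942648457585471 ang -147.0530509779387
0.15 [0.5392 0.0813 0.1118] [-0.063  0.034 -0.   ]
0.3 [0.5331 0.0981 0.1118] [-0.13   0.059 -0.   ]
0.44999999999999996 [0.5295 0.1156 0.1118] [-0.2    0.073  0.   ]
0.6 [0.5286 0.1335 0.1118] [-0.272  0.076  0.   ]
0.75 [0.5304 0.1513 0.1118] [-0.343  0.069  0.   ]
0.9 [0.5348 0.1686 0.1118] [-0.412  0.051  0.   ]
1.0499999999999998 [0.5418 0.1851 0.1118] [-0.478  0.023  0.   ]
1.2 [0.5511 0.2004 0.1118] [-0.539 -0.015  0.001]
1.3499999999999999 [0.5627 0.2141 0.1118] [-0.594 -0.061  0.001]
```

View pics/s15.png

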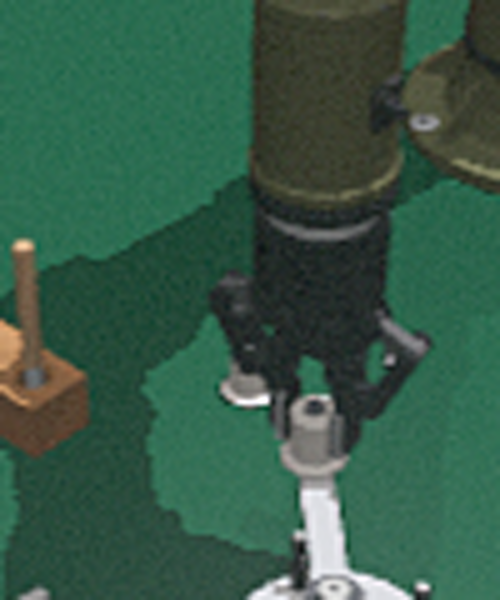

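Gripped: the gap is about 29 mm. I'm swinging along the arc, first half first.

```bash
python3 -m inch '[{"delta_pos":[-0.03,0.018,0],"twist":[0,0,0]},{"delta_pos":[-0.063,0.034,0],"twist":[0,0,0]},{"delta_pos":[-0.096,0.047,0],"twist":[0,0,0]},{"delta_pos":[-0.13,0.059,0],"twist":[0,0,0]},{"delta_pos":[-0.165,0.067,0],"twist":[0,0,0]},{"delta_pos":[-0.2,0.073,0],"twist":[0,0,0]},{"delta_pos":[-0.236,0.076,0],"twist":[0,0,0]},{"delta_pos":[-0.272,0.076,0],"twist":[0,0,0]},{"delta_pos":[-0.272,0.076,0],"twist":[0,0,0]}]'
cat > arc.py <<'E'
from h import *
C=np.array([.648,.1305]);o=env.observe();p=o['tcp_pos'][:2];r=p-C
a0=np.arctan2(r[1],r[0]);R=Ro.from_euler('xyz',o['tool_rot'])
print(o['tcp_pos'].round(4),o['tool_rot'].round(3),'rad',np.hypot(*r),'ang',np.degrees(a0)%360,'q est',np.radians(212.65-np.degrees(a0)%360),o['ft_force'].round(1))
import sys
for q in map(float,sys.argv[1:]):
    a=np.radians(212.65)-q; X=np.append(C+.1195*np.array([np.cos(a),np.sin(a)]),o['tcp_pos'][2]); print(q,X.round(4),(R.inv().apply(X-o['tcp_pos'])/.25).round(3))
E
python3 arc.py .6 .7 .8 .9 1 1.1 1.15 1.2 1.25
```

```text
time: 21.9
tcp_pos: [0.5291, 0.1342, 0.1118]
tool_rot: [-3.138, 0.001, -1.568]
ft_force: [3.4, -4.1, 2.5]
finger_gap: 0.337
[0.5291 0.1342 0.1118] [-3.138e+00  1.000e-03 -1.568e+00] rad 0.11894017002171522 ang 178.19360934785482 q est 0.6013774652333297 [ 3.4 -4.1  2.5]
0.6 [0.5286 0.1341 0.1118] [ 0.001  0.002 -0.   ]
0.7 [0.5295 0.146  0.1118] [-0.047 -0.002  0.   ]
0.8 [0.5317 0.1578 0.1118] [-0.094 -0.01   0.   ]
0.9 [0.535  0.1692 0.1118] [-0.14  -0.024  0.   ]
1.0 [0.5394 0.1803 0.1118] [-0.184 -0.042  0.   ]
1.1 [0.5449 0.1909 0.1118] [-0.227 -0.064  0.   ]
1.15 [0.5481 0.196  0.1118] [-0.247 -0.077  0.001]
1.2 [0.5515 0.2009 0.1118] [-0.266 -0.09   0.001]
1.25 [0.5551 0.2057 0.1118] [-0.285 -0.105  0.001]
```

```bash
python3 -m inch '[{"delta_pos":[-0.024,0,0],"twist":[0,0,0]},{"delta_pos":[-0.047,-0.002,0],"twist":[0,0,0]},{"delta_pos":[-0.094,-0.01,0],"twist":[0,0,0]},{"delta_pos":[-0.14,-0.024,0],"twist":[0,0,0]},{"delta_pos":[-0.184,-0.042,0],"twist":[0,0,0]},{"delta_pos":[-0.206,-0.052,0],"twist":[0,0,0]},{"delta_pos":[-0.227,-0.064,0],"twist":[0,0,0]},{"delta_pos":[-0.237,-0.07,0],"twist":[0,0,0]},{"delta_pos":[-0.237,-0.07,0],"twist":[0,0,0]}]'
python3 arc.py 1.1 1.15 1.18 1.2 1.22 1.25
```

```text
time: 23.02
tcp_pos: [0.5463, 0.1919, 0.1118]
tool_rot: [-3.139, -0.002, -1.569]
ft_force: [2.1, -7.0, 3.8]
finger_gap: 0.338
[0.5463 0.1919 0.1118] [-3.139e+00 -2.000e-03 -1.569e+00] rad 0.1187932183719407 ang 148.86741638583666 q est 1.1132160894957348 [ 2.1 -7.   3.8]
1.1 [0.5449 0.1909 0.1118] [ 0.004  0.006 -0.   ]
1.15 [0.5481 0.196  0.1118] [-0.016 -0.007 -0.   ]
1.18 [0.5501 0.199  0.1118] [-0.028 -0.015 -0.   ]
1.2 [0.5515 0.2009 0.1118] [-0.036 -0.021 -0.   ]
1.22 [0.5529 0.2028 0.1118] [-0.044 -0.026 -0.   ]
1.25 [0.5551 0.2057 0.1118] [-0.055 -0.035  0.   ]
```

```bash
python3 -m inch '[{"delta_pos":[-0.012,-0.007,0],"twist":[0,0,0]},{"delta_pos":[-0.024,-0.014,0],"twist":[0,0,0]},{"delta_pos":[-0.036,-0.021,0],"twist":[0,0,0]},{"delta_pos":[-0.04,-0.024,0],"twist":[0,0,0]},{"delta_pos":[-0.04,-0.024,0],"twist":[0,0,0]}]'
python3 arc.py 1.2 1.22 1.25
```

```text
time: 23.65
tcp_pos: [0.5518, 0.2002, 0.1118]
tool_rot: [-3.14, -0.005, -1.57]
ft_force: [-0.1, -7.3, 5.4]
finger_gap: 0.337
[0.5518 0.2002 0.1118] [-3.14  -0.005 -1.57 ] rad 0.11878498051305693 ang 144.04318015957443 q est 1.1974148955379968 [-0.1 -7.3  5.4]
1.2 [0.5515 0.2009 0.1118] [-0.003  0.002 -0.   ]
1.22 [0.5529 0.2028 0.1118] [-0.01  -0.004 -0.   ]
1.25 [0.5551 0.2057 0.1118] [-0.022 -0.013 -0.   ]
```

```bash
python3 -m inch '[{"delta_pos":[-0.007,-0.005,0],"twist":[0,0,0]},{"delta_pos":[-0.014,-0.009,0],"twist":[0,0,0]},{"delta_pos":[-0.014,-0.009,0],"twist":[0,0,0]},{"delta_pos":[-0.014,-0.009,0],"twist":[0,0,0]}]'
python3 arc.py 1.2 1.22 1.25
```

```text
time: 24.15
tcp_pos: [0.5527, 0.2014, 0.1117]
tool_rot: [3.14, -0.009, -1.571]
ft_force: [-2.3, -9.9, 8.7]
finger_gap: 0.336
[0.5527 0.2014 0.1117] [ 3.14  -0.009 -1.571] rad 0.11876991470231893 ang 143.3418456899229 q est 1.2096554911911443 [-2.3 -9.9  8.7]
1.2 [0.5515 0.2009 0.1117] [0.002 0.005 0.   ]
1.22 [0.5529 0.2028 0.1117] [-0.006 -0.001 -0.   ]
1.25 [0.5551 0.2057 0.1117] [-0.017 -0.009 -0.   ]
```

```bash
python3 -m inch '[{"delta_pos":[-0.007,-0.005,0],"twist":[0,0,0]},{"delta_pos":[-0.014,-0.01,0],"twist":[0,0,0]},{"delta_pos":[-0.018,-0.013,0],"twist":[0,0,0]},{"delta_pos":[-0.018,-0.013,0],"twist":[0,0,0]},{"delta_pos":[-0.018,-0.013,0],"twist":[0,0,0]}]'
python3 arc.py 1.2 1.22 1.25
python3 - <<'E'
from h import *
s=cam('scene');t=cam('top')
crop(s,230,120,100,120,5,'pics/s16.png');crop(t,180,100,110,120,5,'pics/t16.png')
cv2.imwrite('pics/sfull.png',s['img']);cv2.imwrite('pics/tfull.png',t['img'])
E
```

```text
time: 24.78
tcp_pos: [0.5531, 0.2019, 0.1116]
tool_rot: [3.134, -0.015, -1.574]
ft_force: [-7.2, -12.7, 13.4]
finger_gap: 0.341
[0.5531 0.2019 0.1116] [ 3.134 -0.015 -1.574] rad 0.11881290356031578 ang 143.03325695036835 q est 1.2150413807309506 [ -7.2 -12.7  13.4]
1.2 [0.5515 0.2009 0.1116] [0.004 0.006 0.   ]
1.22 [0.5529 0.2028 0.1116] [-0.004  0.001 -0.   ]
1.25 [0.5551 0.2057 0.1116] [-0.015 -0.008 -0.   ]
```

View pics/s16.png

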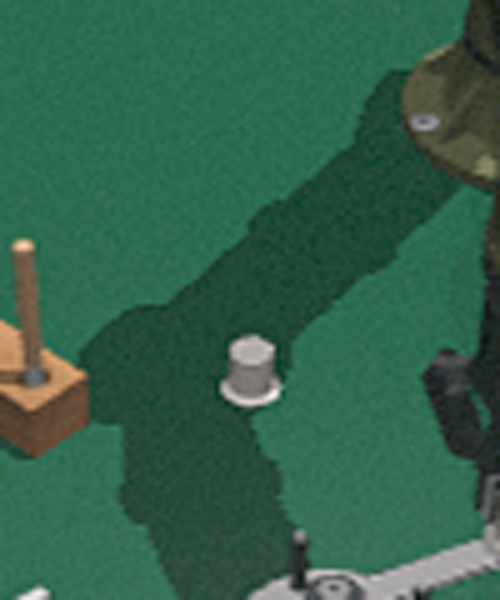

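View pics/tfull.png

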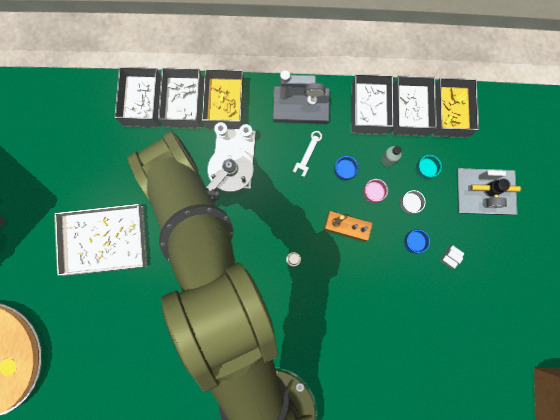

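View pics/sfull.png

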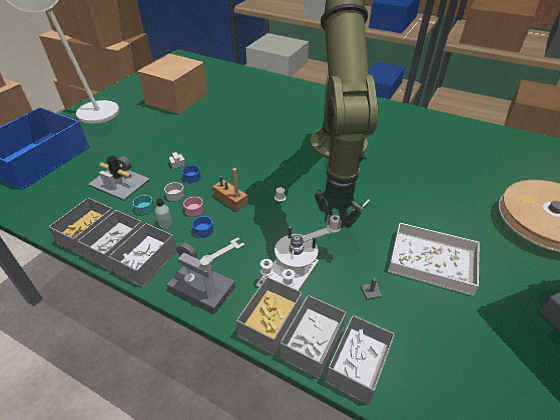

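```bash
python3 - <<'E'
from h import *
s=cam('scene')
crop(s,260,170,125,100,6,'pics/s17.png')
T=lambda x,y,x0,y0,k:(x0+(x+.5)/k-.5,y0+(y+.5)/k-.5)
for q in(1.1,1.2):
    a=np.radians(212.65)-q;print(q,(proj(s,[.648+.12*np.cos(a),.1305+.12*np.sin(a),.14])-[260,170])*6, (proj(s,[.648+.12*np.cos(a),.1305+.12*np.sin(a),.100])-[260,170])*6)
E
python3 arc.py
```

```text
1.1 [[433.29366718 266.68417263]] [[425.73989563 326.05002123]]
1.2 [[447.60524012 282.27704073]] [[439.67290609 341.68289921]]
[0.5531 0.2019 0.1116] [ 3.134 -0.015 -1.574] rad 0.11878773793027578 ang 143.0375406267182 q est 1.2149666164745558 [ -7.3 -13.8  14.4]
```

View pics/s17.png

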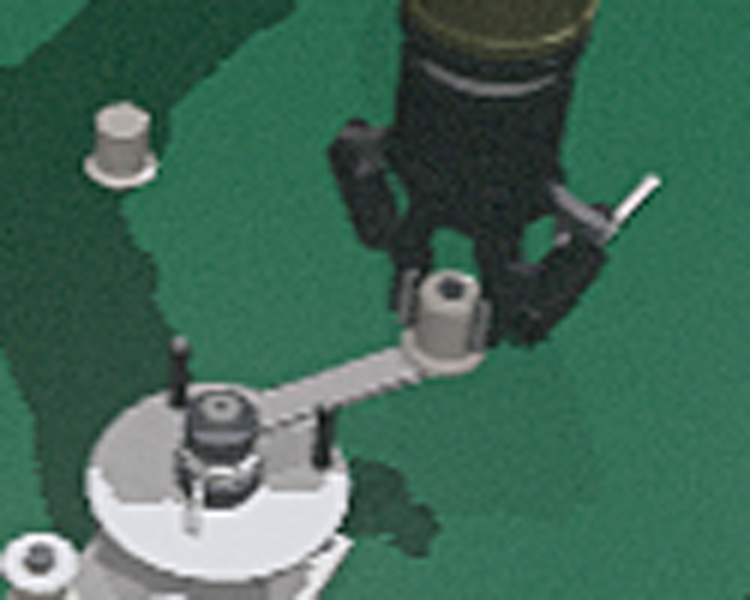

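```bash
python3 - <<'E'
from h import *
for i in range(12): cam('scene')
o=env.observe();print(o['time'],o['tcp_pos'],o['ft_force'],o['finger_gap'])
t=cam('top');s=cam('scene')
crop(s,120,145,140,100,5,'pics/s18.png');crop(t,315,140,130,110,6,'pics/t18.png')
E
```

```text
25.525 [0.55309069 0.20195435 0.11161442] [ -7.97135485 -13.04356318  13.95202862] 0.33534745899458646
```

View pics/s18.png

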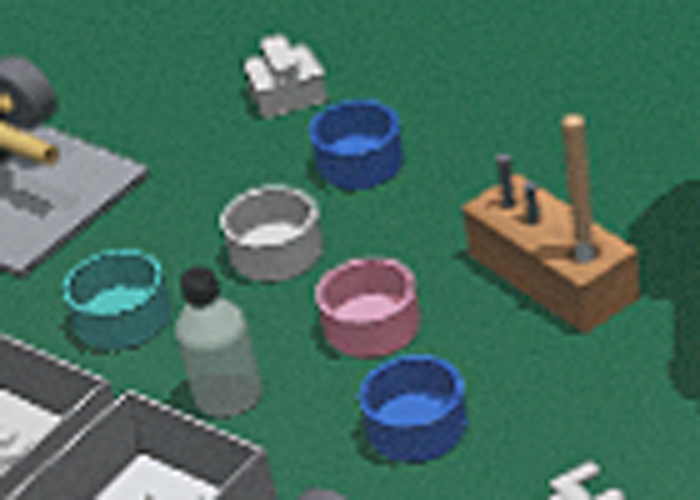

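View pics/t18.png

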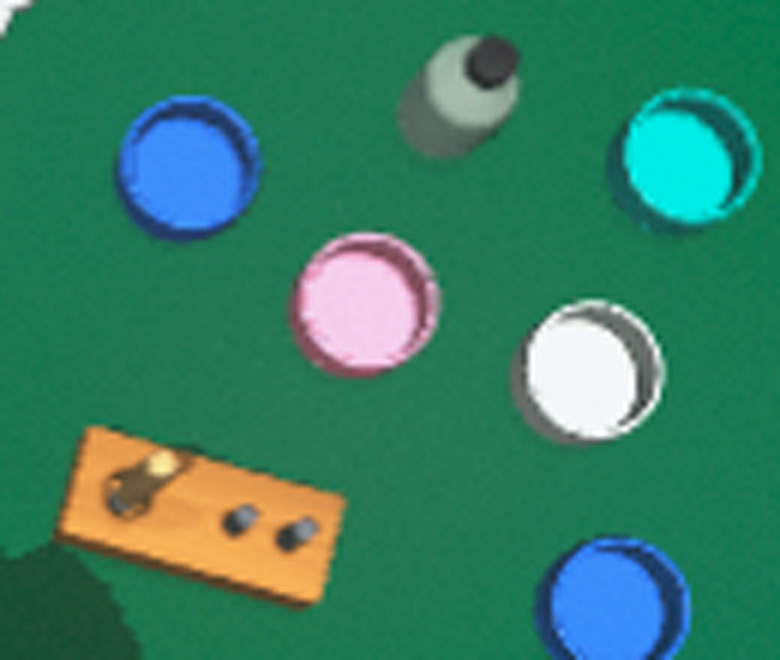

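The cup is unmoved (top crop 592,370) and the brush stands in its hole (top crop 163,463), both as at the start. The arm hold is steady, so I'm handing in.

```bash
python3 -c "
from workcell import env
print(env.close_job())"
```

```text
the job is handed in; nothing more can be done
None
```

The job is done in the order you asked and was handed in at about 25.6 s. The gripper is still holding the roller arm at its stop.

- **Oiling:** I took the brush from its block and dipped the tip about 20 mm below the cup's rim without touching the cup. I then dabbed the pivot pin's head with about 5 N, with the tip centred to within about 2 mm.
- **Brush:** It is back in its hole, standing as it did at the start.
- **Roller arm:** I gripped the guide roller with 40 N and swung the arm round. It stopped moving at about 1.2 rad; the gripper position gives 1.21. The picture shows it against its rubber stop pin. Position and force stayed steady over the last 0.7 s, with a push of about 15 N towards the stop.

**Last checks:**
- The oil cup, tool block, other cups and bottle look exactly where they were.
- The screwdriver is mostly hidden behind the gripper and arm in the last views, so I could not fully confirm it. The arm never came near it at table height.
- The sensor also shows about 14 N upward on the fingers in the final hold. I left it, as it was steady and well below the limit.

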